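# Rake the lost food-cover button out from under the low shelf

### The arm

A 6-joint arm with a two-finger parallel gripper is mounted at the origin on the work surface. World frame = base frame: x ahead of the robot, y to its left, z up, the work surface at z = 0. Lengths are in m, angles in rad, forces in N, time in s.
With the tool pointing down it reaches from about 0.3 to 0.775 m from the base axis. Payload 14.6 kg.
Tool frame: the origin (TCP) lies at the very end of the fingers, on their centre line; the grasp point (between the pads) lies 19 mm behind it; y points along the fingers, x is the direction in which the jaws open and shut, and the axes are right-handed (so a half turn about y gives the same grasp; the last joint's range is limited). The gripper opens to 94 mm and grips with 3 to 60 N. Pads are 16 mm wide; open, the fingers measure 119 mm over their backs; the gripper's body (75 mm by 177 mm) begins 78 mm behind the grasp point.
Start: joints at [-1.226, 0.3, 1.521, -0, 1.321, -0.067], TCP at [0.22, -0.504, 0.205] pointing down, gripper open.
Joint ranges: [-3.03, 3.03], [-0.79, 2.21], [0.23, 2.52], [-1.04, 4.18], [0, 3.07], [-2.55, 2.55]. Speed limits (rad/s): [2.22, 2.22, 2.57, 3.14, 3.14, 3.14].

### API

Orientations are given as [roll, pitch, yaw] about the fixed x, y, z axes, in that order (R = Rz(yaw) Ry(pitch) Rx(roll)).
In Python, from station import * gives the robot as it stands.
- The arm moves only by the tool send_rows, never from a script. Its argument "series" is text: rows parted by semicolons, each of 7 numbers parted by spaces: the turn, a rotation vector about the tool's x, y, z in units of 5 degrees (1.0 is 5 degrees), then the shift along the tool's x, y, z in cm, then the opening, from -1 (shut) to 1 (fully open). A call has exactly 10 rows; each row is the pose to reach, as a shift and turn from the pose commanded when the call began, along the tool's axes at that moment; what a row does not reach only later rows make up. A row lasts 1/12 s, in which the tool goes at most 41.7 mm and 7.16 degrees, less where a joint would pass 70% of its speed; a pose out of reach is approached as far as the arm can. A call with a gripper value outside its range is refused whole. The fingers move at their own pace and stop on an object; "newtons" is the grip in N (left out, the last holds). Time passes only in rows, so rows that repeat a pose let the fingers close, or fill a call up. It gives the time, the measured TCP pose, the force and the opening at its end, in the units of the state.
- get_obs(): the state, without advancing time (a new reading comes with each control period).
- camera(name): name is "scene" or "top" or "wrist"; returns the picture (400x640x3 uint8, red, green, blue); there is no depth.
- camera_info(name): a dict with "K" (3x3 intrinsics, pixels), "R" (3x3) and "t" (3): a world point X has camera coordinates R X + t; the wrist camera has in their place "mount" (4x4, takes a point from camera to tool coordinates, whose origin is the TCP and whose axes are the tool frame's). Camera axes: x right, y down, z forward; pixel columns grow to the right and rows downward; lengths in m; the calibration is good to about 2 mm. A picture is of the moment at which its call begins: read the wrist's pose just before it. camera_info takes no time and is no camera call.
- hand_in(): hands the job in, once; it reports no verdict.
The state is a dict: "time_s": time; "qpos": joint angles; "joint_vel": joint speeds; "tau": joint torques, N m; "ee_pos": TCP position; "eef_rot": TCP orientation; "force": force on the tool from outside, world axes, zero at the start; "moment": the same for the moment, N m; "grip_width": finger opening in m.
Only numpy, scipy, OpenCV 4.12 (cv2) and the standard library are available. Lean on these libraries where they do the work, as an engineer would, in place of code of your own. Each camera call takes 0.05 s, during which the arm holds its last target. There are 200 camera calls.

### The job

The food cover's press button has come off and rolled out of sight under the low shelf, onto the chopping board stored there. Take the bamboo rake by its grip, feel for the board under the shelf with the blade resting lightly on it, sweep it across and draw the button out so that it drops into the tin tray in front. Work gently, do not press the blade hard under the shelf or knock other things about, and lay the rake back flat where it was, leaving only the button in the tray.

Things in the scene. Friction and masses are not known exactly. Their poses are not given: they have to be found in the camera images.
- rake: Bamboo rake lying flat on the platform. Origin on its underside below the centre of the grip; x runs along the blade to its hooked end, z up. The grip is an upright hardwood block 30 mm (x) by 24 mm (y), 8 to 78 mm above the underside. Rake about 180 g. Fingers closing along x about 50 mm up hold the long blade best against pitching.
- blade: The rake's flat bamboo blade, rigid on the grip, same origin and axes. 8 mm thick, flat underside at z = 0. Stem y -10 to 10, x -20 to 216 mm. At its end a hook bar points to +y: x 200 to 216 mm, out to y = 55 mm, with a small lip at its tip (y 47 to 55) reaching back to x = 191 mm. Under the shelf, more than 15 N on the blade is too hard.
- hook (a point): Point of the rake at x = 200, y = 30, z = 0 mm in the rake's frame: the hook bar's inner face, at the underside, the middle of the pocket between stem and lip.
- shelf: Low wooden shelf, fixed, open in front and behind. Origin on the platform below the middle of its front edge; x runs into the gap (away from the robot), y left, z up. Top board x 0 to 220 mm, 320 mm wide, underside 52 mm and top 70 mm above the platform. Side panels: inner faces at y = -145 and 145 mm, outer at -160 and 160 mm.
- gap (a point): The shelf's origin again, same axes. The chopping board, fixed and level, fills the gap from x = 0 to 210 mm, y = -142 to 142 mm. Its thickness is not known beforehand: its top is 10 to 26 mm above the platform, and must be felt. A blade more than about 2 mm above the board can ride over the button.
- search_area (a point): Middle of the area where the lost button lies, 50 mm behind the front edge and 42 mm left of its middle, on the platform's level, axes as the shelf's. The button's centre is within 20 mm (x) and 73 mm (y) of it; its place is not measured. It is an aluminium disc 32 mm across, about 30 g, rim 3.5 mm high, domed to 7 mm in the middle.
- tray: Shallow open tin tray, fixed, in front of the shelf, axes as the shelf's. Origin on the platform below the middle of its far edge, which touches the shelf's and the board's front edge (1 mm gap). It reaches from x = -121 to -1 mm, 300 mm wide (y), 10 mm high, walls and floor 3 mm. A button drawn over the board's edge drops into it.
- jar: Glass jar 56 mm across, 70 mm high, standing on the shelf's top, origin under its centre. Leave alone.
- bowl: Small bowl 90 mm across, 40 mm high, standing on the shelf's top, origin under its centre. Leave alone.
- cup: Steel cup 70 mm across, 75 mm high, left of the tray, origin under its centre. Leave alone.
- mortar: Clay mortar 170 mm across, 130 mm high, at the left, origin under its centre. Leave alone.
- basket: Round lidded rice basket 126 mm across, 112 mm high, at the right, origin under its centre. Leave alone.
Not all that is in view belongs to the job. Leave any pink look-alike of the rake alone.

How it is judged:
By the outcome, as a careful person would: the job done as asked, in the order asked, and still so for the second after the job is handed in, with the robot touching nothing.
It also fails if it takes over 58 s, if anything falls off the work surface, if the arm or the gripper's body presses on something with over 40 N, if the wrist force passes 120 N, or if a joint passes its speed limit or range.

## Working session

There is one attempt and no reset: what is moved stays moved. The work goes in short steps, Python scripts to look and compute and a tool call to move; the robot and the scene stay as the last step left them, time stands still between calls to the robot, and variables do not carry over. Pictures are saved under pics/ and viewed, on a budget of 10 in all, crops included, one or two more only if the job needs it, and the job is handed in when it is done.

Besides the shell and the picture viewer there is one more tool, called after "Request:" by a JSON object that holds its "op" and its "data". send_rows: Moves the arm, as the interface text tells. Its arguments: {"type":"object","properties":{"series":{"type":"string"},"newtons":{"type":"number"}},"required":["series"]}

```bash
mkdir -p pics; ls; python3 - <<'E'
from station import *
import cv2,numpy as np
o=get_obs();print({k:np.round(v,4) for k,v in o.items()})
for n in("scene","top"):
    im=camera(n);cv2.imwrite(f"pics/{n}0.png",im[:,:,::-1]);i=camera_info(n);print(n,{k:np.round(v,4).tolist() for k,v in i.items()})
print(camera_info("wrist"))
E
```

```text
pics
{'time_s': np.float64(0.0), 'qpos': array([-1.2256,  0.3005,  1.5216, -0.    ,  1.3207, -0.0666]), 'joint_vel': array([-0.0002, -0.0001, -0.0013,  0.0014, -0.0001,  0.0003]), 'tau': array([-3.00000e-04, -5.31813e+01, -3.52741e+01,  7.08000e-02,
        2.44000e-02, -1.00000e-04]), 'ee_pos': array([ 0.22  , -0.5038,  0.2049]), 'eef_rot': array([-1.5707e+00,  1.2000e-03, -1.1590e+00]), 'force': array([0.2803, 0.7844, 0.0825]), 'moment': array([0.0092, 0.0428, 0.0031]), 'grip_width': np.float64(0.0939)}
scene {'K': [[366.6679, 0.0, 322.5952], [0.0, 366.6679, 200.8005], [0.0, 0.0, 1.0]], 'R': [[-0.1326, 0.9909, -0.0234], [0.5724, 0.0573, -0.8179], [-0.8091, -0.1219, -0.5748]], 't': [0.1219, -0.2024, 1.6312]}
top {'K': [[418.2925, 0.0, 318.7514], [0.0, 418.2925, 203.8059], [0.0, 0.0, 1.0]], 'R': [[0.013, -0.9999, 0.003], [-0.994, -0.0132, -0.1085], [0.1086, -0.0016, -0.9941]], 't': [-0.0431, 0.4984, 1.4712]}
{'K': array([[289.77258074,   0.        , 318.70643877],
       [  0.        , 289.77258074, 194.03004943],
       [  0.        ,   0.        ,   1.        ]]), 'mount': array([[ 9.99999706e-01, -7.65426392e-04, -5.18847980e-05,
         4.76556081e-04],
       [-1.54001870e-04, -2.66530869e-01,  9.63826370e-01,
        -1.78561186e-01],
       [-7.51567042e-04, -9.63826079e-01, -2.66530909e-01,
         7.91580212e-02],
       [ 0.00000000e+00,  0.00000000e+00,  0.00000000e+00,
         1.00000000e+00]])}
```

View pics/top0.png

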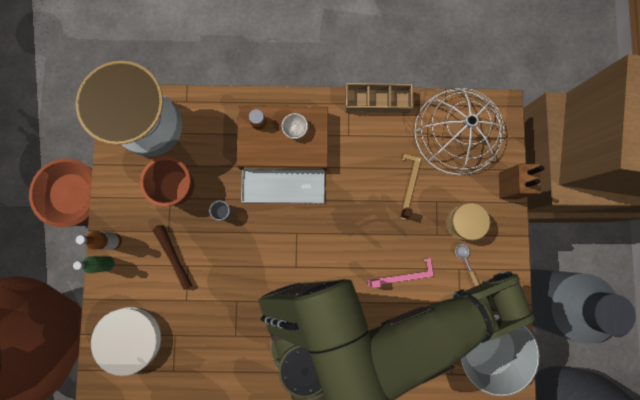

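View pics/scene0.png

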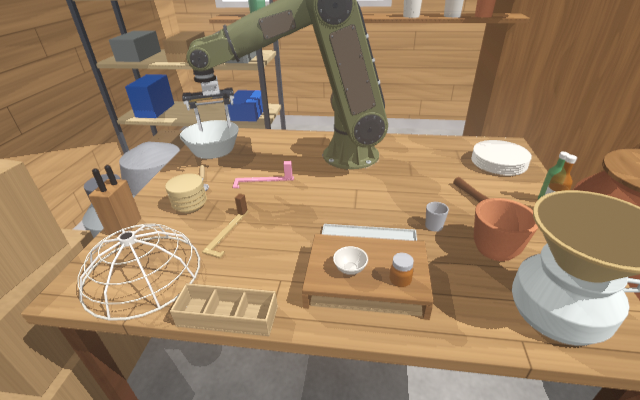

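Top view: the rake's grip is near (406,212) with the blade running to the hook at (412,157) and the bar pointing left. Shelf is around (283,137), tray (284,186), and the pink decoy at (400,275). Next I'll enlarge the crop to measure corners.

```bash
cat > h.py <<'E'
from station import *
import cv2,numpy as np
from scipy.spatial.transform import Rotation as Ro
def ray(name,uv,z,pose=None):
    i=camera_info(name);d=np.linalg.inv(i["K"])@[uv[0],uv[1],1.]
    if name=="wrist":
        M=i["mount"];R=pose[1].as_matrix()@M[:3,:3];c=pose[0]+pose[1].as_matrix()@M[:3,3]
    else: R=i["R"].T;c=-R@i["t"]
    d=R@d;return c+d*(z-c[2])/d[2]
def pose():
    o=get_obs();return np.array(o["ee_pos"]),Ro.from_euler("xyz",o["eef_rot"])
E
python3 - <<'E'
import cv2,numpy as np
from h import ray
im=cv2.imread("pics/top0.png")
c=cv2.resize(im[90:230,230:430],(800,560),interpolation=cv2.INTER_CUBIC);cv2.imwrite("pics/crop1.png",c)
for n,uv,z in[("grip",(406,212),.078),("hook",(412,155),.008),("shelfFL",(238,167),.07),("shelfFR",(327,169),.07),("trayL",(242,202),.01),("trayR",(325,203),.01)]:print(n,np.round(ray("top",uv,z),3))
E
```

```text
grip [ 0.469 -0.338  0.078]
hook [ 0.686 -0.377  0.008]
shelfFL [0.62  0.249 0.07 ]
shelfFR [ 0.618 -0.064  0.07 ]
trayL [0.504 0.242 0.01 ]
trayR [ 0.504 -0.059  0.01 ]
```

View pics/crop1.png

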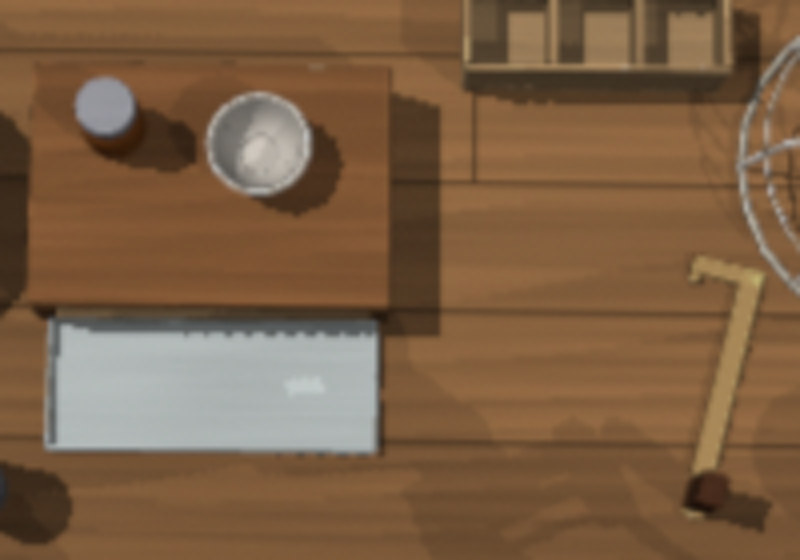

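```bash
cat >> h.py <<'E'
def go(p,yaw,base=None):
    """tool-frame row (turn units, cm) from base (pos,rot) to p,yaw level"""
    b=base or pose();T=Ro.from_euler("xyz",[-np.pi/2,0,yaw])
    r=np.rad2deg((b[1].inv()*T).as_rotvec())/5;s=b[1].inv().apply(np.array(p)-b[0])*100
    print("row",np.round(r,2),np.round(s,2))
E
python3 - <<'E'
from h import *
P=lambda u,v,z:ray("top",(230+u/4,90+v/4),z)
a=(P(695,473,.008)+P(719,473,.008))/2;b=(P(739,278,.008)+P(763,278,.008))/2
print("stem",a,b,"yaw",np.arctan2(*(b-a)[1::-1]))
for n,u,v in[("FL",28,303),("FR",388,306),("BR",390,66),("BL",36,66)]:print(n,np.round(P(u,v,.07),3))
for n,u,v in[("nL",46,452),("nR",378,453),("fL",50,318),("fR",378,318)]:print("tray",n,np.round(P(u,v,.01),3))
g=P(706,492,.04);y=np.arctan2(*(b-a)[1::-1]);print("grip",g)
go([g[0],g[1],.14],y)
E
```

```text
stem [ 0.48900764 -0.35587748  0.008     ] [ 0.66951898 -0.3980838   0.008     ] yaw -0.22968902129468596
FL [0.625 0.252 0.07 ]
FR [ 0.626 -0.064  0.07 ]
BR [ 0.844 -0.063  0.07 ]
BL [0.84  0.253 0.07 ]
tray nL [0.5   0.243 0.01 ]
tray nR [ 0.503 -0.057  0.01 ]
tray fL [0.623 0.244 0.01 ]
tray fR [ 0.627 -0.056  0.01 ]
grip [ 0.46883131 -0.34800033  0.04      ]
row [-1.000e-02 -1.065e+01 -1.000e-02] [-4.31  6.5  29.03]
```

Request:
{"op": "send_rows", "data": {"series": "0 -10.6 0 -4.3 6 29 1;0 -10.6 0 -4.3 6 29 1;0 -10.6 0 -4.3 6 29 1;0 -10.6 0 -4.3 6 29 1;0 -10.6 0 -4.3 6 29 1;0 -10.6 0 -4.3 6 29 1;0 -10.6 0 -4.3 6 29 1;0 -10.6 0 -4.3 6 29 1;0 -10.6 0 -4.3 6 29 1;0 -10.6 0 -4.3 6 29 1"}}

```text
time_s: 0.93
ee_pos: [0.4685, -0.3484, 0.1451]
eef_rot: [-1.571, 0.001, -0.235]
force: [0.2, 0.2, -0.1]
grip_width: 0.0939
```

```bash
python3 - <<'E'
from h import *
o=get_obs();print(o["time_s"],np.round(o["ee_pos"],4),np.round(o["eef_rot"],4),np.round(o["joint_vel"],3),np.round(o["force"],2))
cv2.imwrite("pics/w1.png",camera("wrist")[:,:,::-1])
E
```

```text
0.9333 [ 0.4685 -0.3484  0.1451] [-1.5706e+00  8.0000e-04 -2.3520e-01] [-0.035 -0.016  0.003  0.002  0.002  0.01 ] [ 0.21  0.18 -0.14]
```

View pics/w1.png

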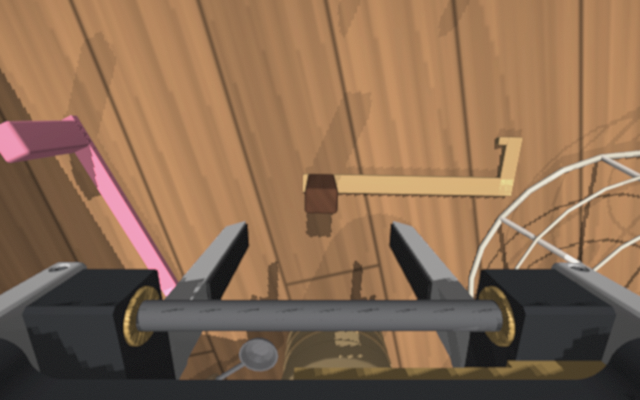

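The wrist view shows the real rake: grip top at about (321,200), stem at v≈184 from u 303 to 513, and hook bar at u≈510 up to v 138. Now I'll fit these with masks.

```bash
python3 - <<'E'
from h import *
im=cv2.imread("pics/w1.png");hsv=cv2.cvtColor(im,cv2.COLOR_BGR2HSV)
print("bamboo",hsv[184,420],"wood",hsv[150,420],hsv[230,350],"grip top",hsv[200,321],"side",hsv[179,321])
ps=(np.array([0.4685,-0.3484,0.1451]),Ro.from_euler("xyz",[-1.5706,.0008,-.2352]))
m=((abs(hsv[:,:,0].astype(int)-int(hsv[184,420,0]))<4)&(hsv[:,:,2]>190)).astype(np.uint8)
cols=np.arange(350,490);mid=[];w=[]
for u in cols:
    v=np.where(m[165:205,u])[0]+165
    mid.append(v.mean() if len(v) else np.nan);w.append(len(v))
print("widths",np.percentile(w,[5,50,95]))
p=np.polyfit(cols,mid,1);f=lambda u:ray("wrist",(u,np.polyval(p,u)),.008*0.6,ps)
A,B=f(350),f(490);yaw=np.arctan2(*(B-A)[1::-1]);print("stem",A,B,"yaw",yaw)
d=np.array([np.cos(yaw),np.sin(yaw)]);n=np.array([-d[1],d[0]])
R=lambda q:np.round([(q[:2]-A[:2])@d*1000,(q[:2]-A[:2])@n*1000],1)
dk=((hsv[:,:,2]<110)).astype(np.uint8);dk[:, :295]=0;dk[:,345:]=0;dk[:170]=0;dk[216:]=0
print("dark rows",[(v,np.where(dk[v])[0][[0,-1]]) for v in range(174,215,3) if dk[v].any()])
for nm,q in[("gripTopNE",(337.5,186.5,.078)),("gTopSW",(305.5,213,.078)),("gTopNW",(305.5,186.5,.078)),("gTopSE",(337.5,213,.078)),("end",(513.5,185,.008)),("tail",(303,183,.008)),("tip",(510,137,.008))]:
    X=ray("wrist",q[:2],q[2],ps);print(nm,np.round(X,4),R(X))
E
```

```text
bamboo [ 18 109 217] wood [ 14 123 187] [ 14 120 161] grip top [ 10 127 104] side [ 11 119  71]
widths [16. 16. 17.]
stem [ 0.50483733 -0.35464326  0.0048    ] [ 0.65834119 -0.39473367  0.0048    ] yaw -0.25546249144303373
dark rows [(174, array([309, 331])), (177, array([308, 333])), (180, array([308, 334])), (183, array([307, 335])), (186, array([306, 335])), (189, array([306, 336])), (192, array([305, 337])), (195, array([305, 337])), (198, array([305, 336])), (201, array([305, 336])), (204, array([305, 336])), (207, array([305, 336])), (210, array([305, 336])), (213, array([307, 332]))]
gripTopNE [ 0.4899 -0.336   0.078 ] [-19.2  14.2]
gTopSW [ 0.4567 -0.3532  0.078 ] [-46.9 -10.8]
gTopNW [ 0.4627 -0.3295  0.078 ] [-47.1  13.7]
gTopSE [ 0.4846 -0.3599  0.078 ] [-18.3 -10.2]
end [ 0.6823 -0.3984  0.008 ] [182.8   2.5]
tail [ 0.4537 -0.3411  0.008 ] [-52.9   0.2]
tip [ 0.6818 -0.3439  0.008 ] [168.5  55.2]
```

```bash
python3 - <<'E'
from h import *
go([.4731,-.3455,.031],-.2555)
E
```

```text
row [ 0.    0.22 -0.  ] [ 0.42 11.44  0.46]
```

Request:
{"op": "send_rows", "data": {"series": "0 0.23 0 0.4 3 0.45 1;0 0.23 0 0.4 3 0.45 1;0 0.23 0 0.4 6 0.45 1;0 0.23 0 0.4 9 0.45 1;0 0.23 0 0.4 10.5 0.45 1;0 0.23 0 0.4 11.4 0.45 1;0 0.23 0 0.4 11.4 0.45 1;0 0.23 0 0.4 11.4 0.45 1;0 0.23 0 0.4 11.4 0.45 0.3;0 0.23 0 0.4 11.4 0.45 -0.1", "newtons": 10}}

```text
time_s: 1.82
ee_pos: [0.4741, -0.3457, 0.033]
eef_rot: [-1.572, -0.002, -0.254]
force: [0.6, 0.6, -0.1]
grip_width: 0.0839
```

```bash
python3 - <<'E'
from h import *
o=get_obs();print(o["time_s"],np.round(o["ee_pos"],4),np.round(o["eef_rot"],4),np.round(o["force"],2),o["grip_width"])
go([.4731,-.3455,.031],-.2555)
E
```

```text
1.8167 [ 0.4741 -0.3457  0.033 ] [-1.5717 -0.0019 -0.2544] [ 0.56  0.56 -0.1 ] 0.08389795447365374
row [0.01 0.01 0.02] [-0.1   0.2  -0.01]
```

Request:
{"op": "send_rows", "data": {"series": "0 0 0 -0.05 0.05 0 -1;0 0 0 -0.05 0.05 0 -1;0 0 0 -0.05 0.05 0 -1;0 0 0 -0.05 0.05 0 -1;0 0 0 -0.05 0.05 0 -1;0 0 0 -0.05 0.05 0 -1;0 0 0 -0.05 0.05 0 -1;0 0 0 -0.05 0.05 0 -1;0 0 0 -0.05 0.05 0 -1;0 0 0 -0.05 0.05 0 -1", "newtons": 10}}

```text
time_s: 2.65
ee_pos: [0.4731, -0.3449, 0.0309]
eef_rot: [-1.571, 0.0, -0.254]
force: [-1.5, 1.0, 1.4]
grip_width: 0.03
```

Request:
{"op": "send_rows", "data": {"series": "0 0 0 0 0 0 -1;0 0 0 0 0 0 -1;0 0 0 0 0 0 -1;0 0 0 0 0 0 -1;0 0 0 0 0 0 -1;0 0 0 0 0 0 -1;0 0 0 0 0 0 -1;0 0 0 0 0 0 -1;0 0 0 0 0 0 -1;0 0 0 0 0 0 -1", "newtons": 45}}

```text
time_s: 3.48
ee_pos: [0.4731, -0.3449, 0.0309]
eef_rot: [-1.571, 0.0, -0.254]
force: [-0.9, 0.1, -1.4]
grip_width: 0.0298
```

```bash
python3 - <<'E'
from h import *
o=get_obs();print(o["time_s"],np.round(o["ee_pos"],4),np.round(o["eef_rot"],4),np.round(o["force"],2),np.round(o["moment"],3),o["grip_width"])
cv2.imwrite("pics/w2.png",camera("wrist")[:,:,::-1])
i=get_obs()["ee_pos"];go([i[0],i[1],i[2]+.1],-.2555)
E
```

```text
3.4833 [ 0.4731 -0.3449  0.0309] [-1.5708  0.     -0.254 ] [-0.89  0.07 -1.42] [-0.     0.043 -0.025] 0.029822074083108937
row [-0.    0.02 -0.  ] [ -0. -10.   0.]
```

```bash
python3 - <<'E'
from h import *
b=(np.array([.4731,-.3449,.0309]),Ro.from_euler("xyz",[-np.pi/2,0,-.254]))
go([.388,-.013,.135],0,b)
E
```

```text
row [ 0.   -2.91  0.  ] [-16.58 -10.41  29.99]
```

Request:
{"op": "send_rows", "data": {"series": "0 0 0 0 -1 0 -1;0 0 0 0 -3 0 -1;0 0 0 0 -5 0 -1;0 0 0 0 -7 0 -1;0 0 0 0 -9 0 -1;0 0 0 0 -10 0 -1;0 0 0 0 -10 0 -1;0 0 0 0 -10 0 -1;0 0 0 0 -10 0 -1;0 0 0 0 -10 0 -1", "newtons": 55}}

```text
time_s: 4.37
ee_pos: [0.4727, -0.3446, 0.1296]
eef_rot: [-1.57, 0.002, -0.254]
force: [0.3, 1.1, -1.9]
grip_width: 0.0299
```

```bash
python3 - <<'E'
from h import *
o=get_obs();print(o["time_s"],np.round(o["ee_pos"],4),np.round(o["eef_rot"],4),np.round(o["force"],2),np.round(o["moment"],3),o["grip_width"])
E
```

```text
4.3667 [ 0.4727 -0.3446  0.1296] [-1.5699  0.002  -0.2541] [ 0.28  1.07 -1.88] [0.026 0.069 0.006] 0.02986955694587702
```

Request:
{"op": "send_rows", "data": {"series": "0 -0.3 0 -1.6 0 3;"}}

```text
validation failed for argument at $.se...
```

Request:
{"op": "send_rows", "data": {"series": "0 -0.3 0 -1.6 0 3 -1;0 -0.6 0 -3.3 0 6 -1;0 -0.9 0 -5 0 9 -1;0 -1.2 0 -6.6 0 12 -1;0 -1.5 0 -8.3 0 15 -1;0 -1.8 0 -10 0 18 -1;0 -2.1 0 -11.6 0 21 -1;0 -2.4 0 -13.3 0 24 -1;0 -2.7 0 -15 0 27 -1;0 -2.91 0 -16.6 0 30 -1"}}

```text
time_s: 5.2
ee_pos: [0.3867, -0.0114, 0.1304]
eef_rot: [-1.571, 0.001, 0.001]
force: [1.0, 0.4, -2.0]
grip_width: 0.0301
```

Request:
{"op": "send_rows", "data": {"series": "0 0 0 0 1 0 -1;0 0 0 0 2 0 -1;0 0 0 0 3 0 -1;0 0 0 0 4 0 -1;0 0 0 0 5 0 -1;0 0 0 0 5.5 0 -1;0 0 0 0 6 0 -1;0 0 0 0 6.3 0 -1;0 0 0 0 6.3 0 -1;0 0 0 0 6.3 0 -1"}}

```text
time_s: 6.03
ee_pos: [0.3879, -0.0129, 0.0681]
eef_rot: [-1.571, -0.0, -0.0]
force: [1.1, -0.6, -1.5]
grip_width: 0.0295
```

```bash
python3 - <<'E'
from h import *
o=get_obs();print(o["time_s"],np.round(o["ee_pos"],4),np.round(o["eef_rot"],4),np.round(o["force"],2),np.round(o["moment"],3),o["grip_width"])
cv2.imwrite("pics/w3.png",camera("wrist")[:,:,::-1])
E
```

```text
6.0333 [ 0.3879 -0.0129  0.0681] [-1.5708e+00 -0.0000e+00 -2.0000e-04] [ 1.06 -0.56 -1.51] [-0.028 -0.058  0.053] 0.029481196787258915
```

View pics/w3.png

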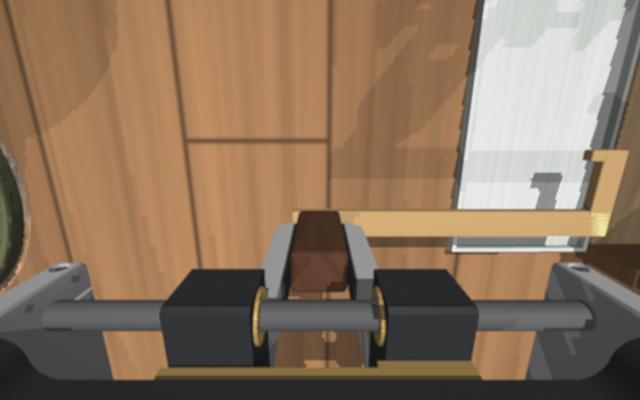

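The hook end sits at about (625,190), just past the tray's far edge at u≈588–625. The tray's near-right corner is at about (450,251). I'll check the rake against the tray before inserting.

```bash
python3 - <<'E'
from h import *
ps=(np.array([.3879,-.0129,.0681]),Ro.from_euler("xyz",[-np.pi/2,0,0]))
for q in[(449,251,.01),(586,251,.01),(472,60,.01),(615,120,.01)]:print(q,np.round(ray("wrist",q[:2],q[2],ps),4))
for q in[(480,222.5,.0452),(607,236,.0452),(628,151,.0452)]:print("rake",np.round(ray("wrist",q[:2],q[2],ps),4))
E
```

```text
(449, 251, 0.01) [ 0.5062 -0.0537  0.01  ]
(586, 251, 0.01) [ 0.629  -0.0538  0.01  ]
(472, 60, 0.01) [0.5048 0.1038 0.01  ]
(615, 120, 0.01) [0.6241 0.06   0.01  ]
rake [ 0.5091 -0.0129  0.0452]
rake [ 0.6061 -0.0238  0.0452]
rake [0.6038 0.0399 0.0452]
```

Request:
{"op": "send_rows", "data": {"series": "0 0 0 0 0.5 0 -1;0 0 0 1 0.5 0 -1;0 0 0 3 0.5 0 -1;0 0 0 5 0.5 0 -1;0 0 0 7 0.5 0 -1;0 0 0 9 0.5 0 -1;0 0 0 11 0.5 0 -1;0 0 0 13 0.5 0 -1;0 0 0 13.8 0.5 0 -1;0 0 0 13.8 0.5 0 -1"}}

```text
time_s: 6.92
ee_pos: [0.5267, -0.0129, 0.0626]
eef_rot: [-1.571, -0.0, 0.0]
force: [-0.3, 0.7, -1.8]
grip_width: 0.0295
```

Request:
{"op": "send_rows", "data": {"series": "0 0 0 0 0.05 0 -1;0 0 0 0 0.1 0 -1;0 0 0 0 0.15 0 -1;0 0 0 0 0.2 0 -1;0 0 0 0 0.25 0 -1;0 0 0 0 0.3 0 -1;0 0 0 0 0.3 0 -1;0 0 0 0 0.3 0 -1;0 0 0 0 0.3 0 -1;0 0 0 0 0.3 0 -1"}}

```text
time_s: 7.75
ee_pos: [0.5259, -0.0129, 0.0599]
eef_rot: [-1.571, -0.0, -0.0]
force: [-0.5, -0.7, -1.3]
grip_width: 0.0298
```

```bash
cat > s.py <<'E'
from h import *
o=get_obs();print(round(float(o["time_s"]),2),np.round(o["ee_pos"],4),np.round(o["eef_rot"],4),np.round(o["force"],2),np.round(o["moment"],3),round(float(o["grip_width"]),4))
E
python3 s.py
```

```text
7.75 [ 0.5259 -0.0129  0.0599] [-1.5708e+00 -0.0000e+00 -1.0000e-04] [-0.54 -0.74 -1.27] [ 0.027 -0.017 -0.022] 0.0298
```

Request:
{"op": "send_rows", "data": {"series": "0 0 0 0 0.05 0 -1;0 0 0 0 0.1 0 -1;0 0 0 0 0.15 0 -1;0 0 0 0 0.2 0 -1;0 0 0 0 0.25 0 -1;0 0 0 0 0.3 0 -1;0 0 0 0 0.3 0 -1;0 0 0 0 0.3 0 -1;0 0 0 0 0.3 0 -1;0 0 0 0 0.3 0 -1"}}

```text
time_s: 8.58
ee_pos: [0.5258, -0.0129, 0.057]
eef_rot: [-1.571, 0.0, -0.0]
force: [0.2, -0.0, -2.2]
grip_width: 0.0297
```

Request:
{"op": "send_rows", "data": {"series": "0 0 0 0 0.05 0 -1;0 0 0 0 0.05 0 -1;0 0 0 0 0.1 0 -1;0 0 0 0 0.1 0 -1;0 0 0 0 0.15 0 -1;0 0 0 0 0.15 0 -1;0 0 0 0 0.15 0 -1;0 0 0 0 0.15 0 -1;0 0 0 0 0.15 0 -1;0 0 0 0 0.15 0 -1"}}

```text
time_s: 9.42
ee_pos: [0.5258, -0.0129, 0.0555]
eef_rot: [-1.571, -0.0, -0.0]
force: [-0.4, -0.3, -1.8]
grip_width: 0.0296
```

```bash
python3 s.py
```

```text
9.42 [ 0.5258 -0.0129  0.0555] [-1.5708e+00 -0.0000e+00 -1.0000e-04] [-0.4  -0.3  -1.84] [-0.051 -0.039 -0.007] 0.0296
```

Underside at about 24.6 mm with no contact yet. I'll continue down in 2 mm steps.

Request:
{"op": "send_rows", "data": {"series": "0 0 0 0 0.05 0 -1;0 0 0 0 0.1 0 -1;0 0 0 0 0.15 0 -1;0 0 0 0 0.2 0 -1;0 0 0 0 0.2 0 -1;0 0 0 0 0.2 0 -1;0 0 0 0 0.2 0 -1;0 0 0 0 0.2 0 -1;0 0 0 0 0.2 0 -1;0 0 0 0 0.2 0 -1"}}

```text
time_s: 10.25
ee_pos: [0.5259, -0.0129, 0.0535]
eef_rot: [-1.571, -0.0, -0.0]
force: [-0.6, -0.0, -1.4]
grip_width: 0.0299
```

```bash
python3 s.py
```

```text
10.25 [ 0.5259 -0.0129  0.0535] [-1.5708e+00 -0.0000e+00 -1.0000e-04] [-0.61 -0.03 -1.37] [-0.002 -0.039  0.012] 0.0299
```

Request:
{"op": "send_rows", "data": {"series": "0 0 0 0 0.05 0 -1;0 0 0 0 0.1 0 -1;0 0 0 0 0.15 0 -1;0 0 0 0 0.2 0 -1;0 0 0 0 0.2 0 -1;0 0 0 0 0.2 0 -1;0 0 0 0 0.2 0 -1;0 0 0 0 0.2 0 -1;0 0 0 0 0.2 0 -1;0 0 0 0 0.2 0 -1"}}

```text
time_s: 11.08
ee_pos: [0.5258, -0.0129, 0.0514]
eef_rot: [-1.571, 0.0, -0.0]
force: [0.1, 0.7, -1.7]
grip_width: 0.0298
```

```bash
python3 s.py
```

```text
11.08 [ 0.5258 -0.0129  0.0514] [-1.5708e+00  1.0000e-04 -1.0000e-04] [ 0.12  0.74 -1.71] [-0.063 -0.027  0.038] 0.0298
```

Request:
{"op": "send_rows", "data": {"series": "0 0 0 0 0.05 0 -1;0 0 0 0 0.1 0 -1;0 0 0 0 0.15 0 -1;0 0 0 0 0.2 0 -1;0 0 0 0 0.2 0 -1;0 0 0 0 0.2 0 -1;0 0 0 0 0.2 0 -1;0 0 0 0 0.2 0 -1;0 0 0 0 0.2 0 -1;0 0 0 0 0.2 0 -1"}}

```text
time_s: 11.92
ee_pos: [0.5259, -0.0129, 0.0495]
eef_rot: [-1.571, -0.0, -0.0]
force: [-0.1, -0.1, -1.3]
grip_width: 0.03
```

```bash
python3 s.py
```

```text
11.92 [ 0.5259 -0.0129  0.0495] [-1.5708 -0.     -0.    ] [-0.05 -0.08 -1.34] [-0.013 -0.044 -0.057] 0.03
```

Underside at about 18.6 mm and still free.

Request:
{"op": "send_rows", "data": {"series": "0 0 0 0 0.05 0 -1;0 0 0 0 0.1 0 -1;0 0 0 0 0.15 0 -1;0 0 0 0 0.2 0 -1;0 0 0 0 0.2 0 -1;0 0 0 0 0.2 0 -1;0 0 0 0 0.2 0 -1;0 0 0 0 0.2 0 -1;0 0 0 0 0.2 0 -1;0 0 0 0 0.2 0 -1"}}

```text
time_s: 12.75
ee_pos: [0.5258, -0.0129, 0.0474]
eef_rot: [-1.571, 0.0, -0.0]
force: [-0.4, -0.1, -1.8]
grip_width: 0.0297
```

```bash
python3 s.py
```

```text
12.75 [ 0.5258 -0.0129  0.0474] [-1.5708e+00  0.0000e+00 -2.0000e-04] [-0.38 -0.05 -1.76] [-0.052 -0.009 -0.067] 0.0297
```

Request:
{"op": "send_rows", "data": {"series": "0 0 0 0 0.05 0 -1;0 0 0 0 0.1 0 -1;0 0 0 0 0.15 0 -1;0 0 0 0 0.2 0 -1;0 0 0 0 0.2 0 -1;0 0 0 0 0.2 0 -1;0 0 0 0 0.2 0 -1;0 0 0 0 0.2 0 -1;0 0 0 0 0.2 0 -1;0 0 0 0 0.2 0 -1"}}

```text
time_s: 13.58
ee_pos: [0.5259, -0.0129, 0.0455]
eef_rot: [-1.571, -0.0, -0.0]
force: [-0.5, 0.2, -1.6]
grip_width: 0.03
```

```bash
python3 s.py
```

```text
13.58 [ 0.5259 -0.0129  0.0455] [-1.5708e+00 -0.0000e+00 -1.0000e-04] [-0.47  0.21 -1.61] [-0.061  0.003 -0.017] 0.03
```

Request:
{"op": "send_rows", "data": {"series": "0 0 0 0 0.05 0 -1;0 0 0 0 0.1 0 -1;0 0 0 0 0.15 0 -1;0 0 0 0 0.2 0 -1;0 0 0 0 0.2 0 -1;0 0 0 0 0.2 0 -1;0 0 0 0 0.2 0 -1;0 0 0 0 0.2 0 -1;0 0 0 0 0.2 0 -1;0 0 0 0 0.2 0 -1"}}

```text
time_s: 14.42
ee_pos: [0.5259, -0.0129, 0.0435]
eef_rot: [-1.571, -0.0, -0.0]
force: [-0.1, 0.1, 0.5]
grip_width: 0.0301
```

```bash
python3 s.py
```

```text
14.42 [ 0.5259 -0.0129  0.0435] [-1.5708e+00 -2.0000e-04 -1.0000e-04] [-0.1   0.1   0.48] [ 0.012 -0.056  0.029] 0.0301
```

Request:
{"op": "send_rows", "data": {"series": "0 0 0 0 0.02 0.3 -1;0 0 0 0 0.02 0.8 -1;0 0 0 0 0.02 1.3 -1;0 0 0 0 0.02 1.8 -1;0 0 0 0 0.02 2.3 -1;0 0 0 0 0.02 2.8 -1;0 0 0 0 0.02 3.3 -1;0 0 0 0 0.02 3.8 -1;0 0 0 0 0.02 4.3 -1;0 0 0 0 0.02 4.8 -1"}}

```text
time_s: 15.25
ee_pos: [0.526, 0.0356, 0.0434]
eef_rot: [-1.571, -0.0, -0.0]
force: [0.0, -1.9, 4.3]
grip_width: 0.0298
```

```bash
python3 s.py
```

```text
15.25 [0.526  0.0356 0.0434] [-1.5708e+00 -5.0000e-04 -1.0000e-04] [ 0.04 -1.87  4.27] [-0.699 -0.61  -0.333] 0.0298
```

Request:
{"op": "send_rows", "data": {"series": "0 0 0 0 -0.01 0.4 -1;0 0 0 0 -0.015 0.9 -1;0 0 0 0 -0.015 1.4 -1;0 0 0 0 -0.015 1.9 -1;0 0 0 0 -0.015 2.4 -1;0 0 0 0 -0.015 2.9 -1;0 0 0 0 -0.015 3.4 -1;0 0 0 0 -0.015 3.9 -1;0 0 0 0 -0.015 4.4 -1;0 0 0 0 -0.015 4.8 -1"}}

```text
time_s: 16.08
ee_pos: [0.5259, 0.0837, 0.0434]
eef_rot: [-1.571, -0.0, 0.0]
force: [0.5, -2.3, 5.4]
grip_width: 0.0298
```

```bash
python3 s.py
```

```text
16.08 [0.5259 0.0837 0.0434] [-1.5708e+00 -1.0000e-04  0.0000e+00] [ 0.52 -2.32  5.44] [-0.731 -0.728 -0.3  ] 0.0298
```

Request:
{"op": "send_rows", "data": {"series": "0 0 0 0 -0.03 0.4 -1;0 0 0 0 -0.03 0.9 -1;0 0 0 0 -0.03 1.4 -1;0 0 0 0 -0.03 1.9 -1;0 0 0 0 -0.03 2.4 -1;0 0 0 0 -0.03 2.9 -1;0 0 0 0 -0.03 3.4 -1;0 0 0 0 -0.03 3.9 -1;0 0 0 0 -0.03 4.4 -1;0 0 0 0 -0.03 4.8 -1"}}

```text
time_s: 16.92
ee_pos: [0.5257, 0.1317, 0.0436]
eef_rot: [-1.571, 0.0, 0.0]
force: [-0.2, -0.7, -0.2]
grip_width: 0.0295
```

```bash
python3 s.py
```

```text
16.92 [0.5257 0.1317 0.0436] [-1.5707e+00  4.0000e-04  1.0000e-04] [-0.24 -0.68 -0.17] [-0.212 -0.319 -0.16 ] 0.0295
```

Request:
{"op": "send_rows", "data": {"series": "0 0 0 0 0 0.5 -1;0 0 0 0 0 1 -1;0 0 0 0 0 1.5 -1;0 0 0 0 0 2 -1;0 0 0 0 0 2.5 -1;0 0 0 0 0 3 -1;0 0 0 0 0 3.5 -1;0 0 0 0 0 3.9 -1;0 0 0 0 0 4.2 -1;0 0 0 0 0 4.4 -1"}}

```text
time_s: 17.75
ee_pos: [0.5258, 0.1755, 0.0436]
eef_rot: [-1.571, 0.0, 0.0]
force: [0.4, 0.7, -2.3]
grip_width: 0.0304
```

```bash
python3 s.py
```

```text
17.75 [0.5258 0.1755 0.0436] [-1.5708e+00  2.0000e-04  2.0000e-04] [ 0.42  0.67 -2.32] [-0.044 -0.046 -0.057] 0.0304
```

Request:
{"op": "send_rows", "data": {"series": "0 0 0 0 0.01 0 -1;0 0 0 -0.4 0.02 0 -1;0 0 0 -0.9 0.02 0 -1;0 0 0 -1.4 0.02 0 -1;0 0 0 -1.9 0.02 0 -1;0 0 0 -2.4 0.02 0 -1;0 0 0 -2.9 0.02 0 -1;0 0 0 -3.4 0.02 0 -1;0 0 0 -3.9 0.02 0 -1;0 0 0 -4.4 0.02 0 -1"}}

```text
time_s: 18.58
ee_pos: [0.4814, 0.1751, 0.0435]
eef_rot: [-1.571, -0.0, -0.0]
force: [0.6, -0.6, -1.1]
grip_width: 0.0296
```

```bash
python3 s.py
```

```text
18.58 [0.4814 0.1751 0.0435] [-1.5708e+00 -0.0000e+00 -1.0000e-04] [ 0.6  -0.63 -1.11] [ 0.001 -0.192  0.028] 0.0296
```

Request:
{"op": "send_rows", "data": {"series": "0 0 0 -0.5 0.005 0 -1;0 0 0 -1 0.005 0 -1;0 0 0 -1.5 0.005 0 -1;0 0 0 -2 0.005 0 -1;0 0 0 -2.5 0.005 0 -1;0 0 0 -2.9 0.005 0 -1;0 0 0 -3.2 0.005 0 -1;0 0 0 -3.4 0.005 0 -1;0 0 0 -3.5 0.005 0 -1;0 0 0 -3.5 0.005 0 -1"}}

```text
time_s: 19.42
ee_pos: [0.4467, 0.1751, 0.0435]
eef_rot: [-1.571, 0.0, -0.0]
force: [-1.1, 0.5, 0.2]
grip_width: 0.0302
```

```bash
python3 s.py; python3 - <<'E'
from h import *
w=camera("wrist")[:,:,::-1];t=camera("top")[:,:,::-1]
t=cv2.resize(t[150:220,220:340],(640,373),interpolation=cv2.INTER_CUBIC)
cv2.imwrite("pics/w4.png",np.vstack([w[60:280],t]))
E
```

```text
19.42 [0.4467 0.1751 0.0435] [-1.5708e+00  2.0000e-04 -0.0000e+00] [-1.11  0.52  0.16] [-0.005 -0.176 -0.037] 0.0302
```

View pics/w4.png

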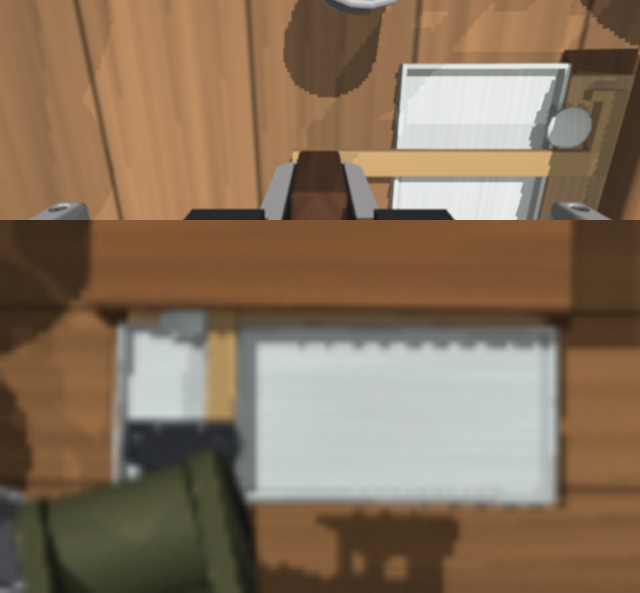

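The picture shows the button at about (570,127), at the board's front edge in the pocket beside the stem. I'll draw it over slowly.

Request:
{"op": "send_rows", "data": {"series": "0 0 0 -0.2 0 0 -1;0 0 0 -0.5 0 0 -1;0 0 0 -0.8 0 0 -1;0 0 0 -1.1 0 0 -1;0 0 0 -1.4 0 0 -1;0 0 0 -1.7 0 0 -1;0 0 0 -2 0 0 -1;0 0 0 -2.3 0 0 -1;0 0 0 -2.6 0 0 -1;0 0 0 -2.8 0 0 -1"}}

```text
time_s: 20.35
ee_pos: [0.4185, 0.1751, 0.0435]
eef_rot: [-1.571, 0.0, -0.0]
force: [0.1, -1.3, -0.8]
grip_width: 0.0299
```

```bash
python3 s.py; python3 - <<'E'
from h import *
cv2.imwrite("pics/w5.png",cv2.resize(camera("wrist")[60:280,:,::-1][:,320:],None,fx=2,fy=2))
E
```

```text
20.35 [0.4185 0.1751 0.0435] [-1.5708  0.     -0.    ] [ 0.06 -1.28 -0.78] [ 0.019 -0.351 -0.039] 0.0299
```

View pics/w5.png

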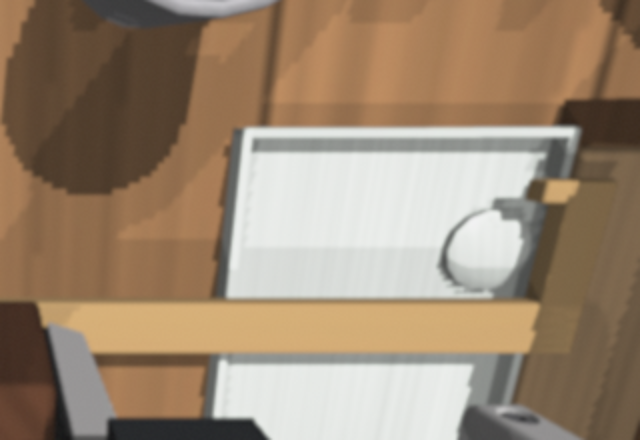

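The button now lies in the tray at about (485,248), just ahead of the hook bar. I'll draw the blade clear of the shelf.

Request:
{"op": "send_rows", "data": {"series": "0 0 0 -0.2 0 0 -1;0 0 0 -0.5 0 0 -1;0 0 0 -0.8 0 0 -1;0 0 0 -1.1 0 0 -1;0 0 0 -1.4 0 0 -1;0 0 0 -1.7 0 0 -1;0 0 0 -2 0 0 -1;0 0 0 -2.3 0 0 -1;0 0 0 -2.6 0 0 -1;0 0 0 -2.8 0 0 -1"}}

```text
time_s: 21.23
ee_pos: [0.3905, 0.1751, 0.0434]
eef_rot: [-1.571, 0.0, -0.0]
force: [-0.3, -0.1, -1.1]
grip_width: 0.0299
```

```bash
python3 s.py; python3 - <<'E'
from h import *
cv2.imwrite("pics/w6.png",cv2.resize(camera("wrist")[60:280,:,::-1][:,320:],None,fx=2,fy=2))
E
```

```text
21.23 [0.3905 0.1751 0.0434] [-1.5708e+00  2.0000e-04 -0.0000e+00] [-0.28 -0.06 -1.14] [-0.026 -0.019  0.008] 0.0299
```

View pics/w6.png

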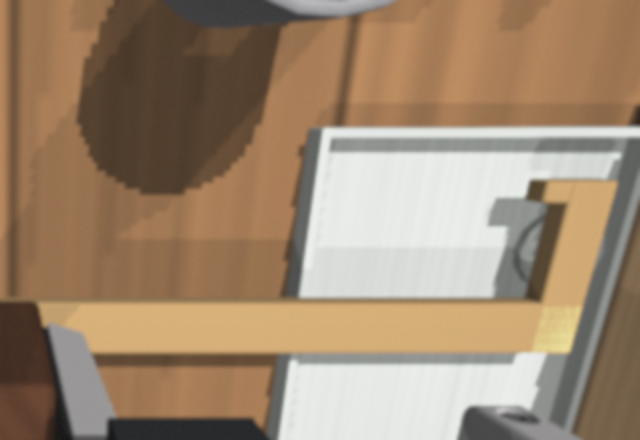

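The button is flat on the tray floor under the bar, and the blade is clear of the shelf. I'll lift straight up and carry the rake back.

Request:
{"op": "send_rows", "data": {"series": "0 0 0 0 -0.5 0 -1;0 0 0 0 -1.5 0 -1;0 0 0 0 -3 0 -1;0 0 0 0 -5 0 -1;0 0 0 0 -7 0 -1;0 0 0 0 -9 0 -1;0 0 0 0 -10 0 -1;0 0 0 0 -10 0 -1;0 0 0 0 -10 0 -1;0 0 0 0 -10 0 -1"}}

```text
time_s: 22.12
ee_pos: [0.3904, 0.175, 0.1425]
eef_rot: [-1.571, 0.001, -0.0]
force: [-0.1, 0.8, -1.9]
grip_width: 0.03
```

Request:
{"op": "send_rows", "data": {"series": "0 0 0 0.2 0 -1.5 -1;0 0 0 0.6 0 -4 -1;0 0 0 1 0 -7 -1;0 0 0 1.5 0 -10 -1;0 0 0 2 0 -13 -1;0 0 0 2.5 0 -16 -1;0 0 0 3 0 -19 -1;0 0 0 3.5 0 -22 -1;0 0 0 3.8 0 -24 -1;0 0 0 4 0 -25 -1"}}

```text
time_s: 22.95
ee_pos: [0.4305, -0.0768, 0.1423]
eef_rot: [-1.571, 0.002, -0.002]
force: [0.3, 0.4, -2.1]
grip_width: 0.0296
```

Request:
{"op": "send_rows", "data": {"series": "0 0.3 0 0.4 0 -2 -1;0 0.6 0 0.8 0 -5 -1;0 0.9 0 1.3 0 -8 -1;0 1.3 0 1.8 0 -11 -1;0 1.7 0 2.3 0 -14 -1;0 2.1 0 2.8 0 -17 -1;0 2.5 0 3.3 0 -20 -1;0 2.8 0 3.8 0 -23 -1;0 2.91 0 4.2 0 -26 -1;0 2.91 0 4.2 0 -27 -1"}}

```text
time_s: 23.78
ee_pos: [0.4728, -0.3473, 0.142]
eef_rot: [-1.57, 0.001, -0.256]
force: [0.6, 0.8, -2.0]
grip_width: 0.0299
```

```bash
python3 s.py;python3 -c "
from h import *
go([.4731,-.3449,.0309],-.254)"
```

```text
23.78 [ 0.4728 -0.3473  0.142 ] [-1.5705e+00  1.4000e-03 -2.5610e-01] [ 0.57  0.81 -2.03] [ 0.006  0.031 -0.038] 0.0299
row [-0.   -0.02 -0.02] [-0.02 11.11  0.24]
```

Request:
{"op": "send_rows", "data": {"series": "0 0 0 0 1 0.1 -1;0 0 0 0 3 0.1 -1;0 0 0 0 5 0.1 -1;0 0 0 0 7 0.1 -1;0 0 0 0 8.5 0.1 -1;0 0 0 0 9.5 0.1 -1;0 0 0 0 10.2 0.1 -1;0 0 0 0 10.5 0.1 -1;0 0 0 0 10.5 0.1 -1;0 0 0 0 10.5 0.1 -1"}}

```text
time_s: 24.62
ee_pos: [0.4734, -0.3439, 0.039]
eef_rot: [-1.571, -0.001, -0.254]
force: [0.6, -0.5, -0.6]
grip_width: 0.0299
```

```bash
python3 s.py;python3 -c "
from h import *
go([.4731,-.3449,.0309],-.254)"
```

```text
24.62 [ 0.4734 -0.3439  0.039 ] [-1.5711e+00 -7.0000e-04 -2.5380e-01] [ 0.63 -0.48 -0.64] [-0.046 -0.034 -0.004] 0.0299
row [0.   0.   0.01] [ 0.    0.81 -0.11]
```

Request:
{"op": "send_rows", "data": {"series": "0 0 0 0 0.1 -0.1 -1;0 0 0 0 0.2 -0.1 -1;0 0 0 0 0.3 -0.1 -1;0 0 0 0 0.4 -0.1 -1;0 0 0 0 0.5 -0.1 -1;0 0 0 0 0.6 -0.1 -1;0 0 0 0 0.65 -0.1 -1;0 0 0 0 0.7 -0.1 -1;0 0 0 0 0.7 -0.1 -1;0 0 0 0 0.7 -0.1 -1"}}

```text
time_s: 25.45
ee_pos: [0.4728, -0.3449, 0.0314]
eef_rot: [-1.571, 0.0, -0.254]
force: [0.0, -0.4, -3.5]
grip_width: 0.0302
```

```bash
python3 s.py
```

```text
25.45 [ 0.4728 -0.3449  0.0314] [-1.5708e+00  1.0000e-04 -2.5400e-01] [ 0.01 -0.44 -3.52] [-0.043  0.002 -0.019] 0.0302
```

Request:
{"op": "send_rows", "data": {"series": "0 0 0 0 0.02 0 -1;0 0 0 0 0.04 0 -1;0 0 0 0 0.04 0 -1;0 0 0 0 0.04 0 -1;0 0 0 0 0.04 0 -0.3;0 0 0 0 0.04 0 -0.2;0 0 0 0 0.04 0 0;0 0 0 0 0.04 0 0.2;0 0 0 0 0.04 0 0.3;0 0 0 0 0.04 0 0.3", "newtons": 10}}

```text
time_s: 26.28
ee_pos: [0.4728, -0.3449, 0.0311]
eef_rot: [-1.571, -0.0, -0.254]
force: [0.7, 0.4, -0.1]
grip_width: 0.0595
```

```bash
python3 s.py
```

```text
26.28 [ 0.4728 -0.3449  0.0311] [-1.5708e+00 -1.0000e-04 -2.5400e-01] [ 0.7   0.41 -0.07] [-0.035 -0.07  -0.02 ] 0.0595
```

Request:
{"op": "send_rows", "data": {"series": "0 0 0 0 0 0 0.6;0 0 0 0 0 0 0.6;0 0 0 0 -1 0 0.6;0 0 0 0 -3 0 0.6;0 0 0 0 -6 0 0.6;0 0 0 0 -9 0 0.6;0 0 0 0 -11.4 0 0.6;0 0 0 0 -11.4 0 0.6;0 0 0 0 -11.4 0 0.6;0 0 0 0 -11.4 0 0.6"}}

```text
time_s: 27.12
ee_pos: [0.4726, -0.3447, 0.1446]
eef_rot: [-1.57, 0.001, -0.254]
force: [-0.5, -0.7, -1.1]
grip_width: 0.0751
```

```bash
python3 s.py; python3 - <<'E'
from h import *
ps=pose();im=camera("wrist")[:,:,::-1].copy();hsv=cv2.cvtColor(im,cv2.COLOR_BGR2HSV)
m=((abs(hsv[:,:,0].astype(int)-18)<4)&(hsv[:,:,2]>190)).astype(np.uint8)
cols=np.arange(350,480);mid=[(np.where(m[165:215,u])[0]+165).mean() for u in cols]
p=np.polyfit(cols,mid,1);f=lambda u:ray("wrist",(u,np.polyval(p,u)),.0048,ps)
A,B=f(350),f(480);print("stem",A,B,"yaw",np.arctan2(*(B-A)[1::-1]))
t=camera("top")[:,:,::-1]
cv2.imwrite("pics/end.png",np.vstack([im[100:300],cv2.resize(t[90:230,230:430],(640,400),interpolation=cv2.INTER_CUBIC)]))
E
```

```text
27.12 [ 0.4726 -0.3447  0.1446] [-1.5705e+00  6.0000e-04 -2.5410e-01] [-0.46 -0.68 -1.11] [-0.012 -0.034  0.015] 0.0751
stem [ 0.5079067  -0.35519739  0.0048    ] [ 0.65031094 -0.39192887  0.0048    ] yaw -0.2524357153363628
```

View pics/end.png

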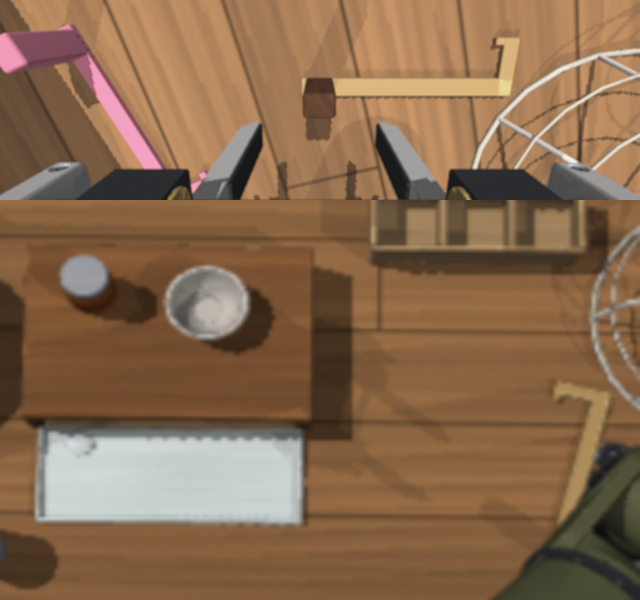

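The rake lies flat at its old place: yaw is -0.252 against -0.255 before, and its line is within about 1 mm. The button is alone in the tray at about (82,443) in the lower panel. Jar, bowl and cup are unmoved, and the gripper is clear and holding nothing, so I'm handing in.

```bash
python3 -c "
from station import *
print(hand_in())"
```

```text
the job is handed in; nothing more can be done
None
```

The button is out from under the shelf and lying in the tin tray, and the rake is back flat where it was. I handed the job in at about 27 s on the robot's clock, against the 58 s limit.

- **Feeling for the board:** I slid the blade in above the board, to the right of the search area. I then lowered it in small steps until it touched, with its underside about 12.6 mm above the platform.
- **Sweep and draw:** I swept left across the whole search area and drew the button over the front edge into the tray. The readings put the blade force at 0 to 3 N for most of this. It reached about 6–7 N for a short stretch mid-sweep, and I eased it by raising the blade. That is under the 15 N limit, but I only read the force at the end of each move, so a brief higher value between readings would not show.
- **Light contact:** At the far left end of the sweep the blade was just off the board, by a few tenths of a millimetre at most. I lowered it again for the draw.
- **Last checks:** The final pictures show only the button in the tray, with the jar and bowl where they were. The cup is only partly in that last picture but looks in place. The rake's measured angle was -0.252 rad against -0.255 rad before, and its line was within about 1 mm. The gripper was open and well clear. No check failed.

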